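# Set up the vibrating plate to shake a cast loose

### The job

Slide the mould box along the vibrating plate, without lifting it, until its side lies square and flush against the fence. Then turn the unmarked lever selector anticlockwise all the way to its end stop, count four clicks clockwise from there and leave it in that fourth notch; only then press the start button fully down and let go. Leave the other things on the table where they are.

Things in the scene. Friction and masses are not known exactly. Their poses are not given: they have to be found in the camera images.
- vibrator: Vibrating plate, fixed to the table: grey housing with a flat steel top 240 (x) x 180 (y) mm, 60 mm above the table, and a dark steel fence across its far (+x) end. Origin: centre of its underside, on the table. x points across the plate towards the fence, z up.
- fence (a point): Foot of the fence's inner face, at the middle of its length and at the height of the plate's top (60 mm above the table). The fence is 180 mm long (along y), 14 mm thick and stands 30 mm above the plate. Axes as the vibrator's: x points into the fence, square to its face.
- mould: Square wooden mould box filled with a set plaster cast with a small boss on top, about 0.5 to 1 kg, 110 x 110 mm and 52 mm high (boss to 61 mm), standing loose on the smooth vibrating plate, 40 to 65 mm short of the fence. Origin: centre of its underside; x points to its face nearest the fence, z up. When home its origin is 55 mm from the fence's face.
- control: Control box, fixed to the table: grey, 170 (x) x 240 (y) mm, top 70 mm above the table, carrying the black lever selector (35 mm to -y of the middle) and the start button (80 mm to +y of the middle). It and the vibrating plate may stand either way round, left or right. Origin: centre of its underside, z up.
- pivot (a point): Point on the selector's upright axis, 90 mm above the table, at the mid-height of the lever. Axes as the control box's.
- lever (a point): Point on the selector's lever, 62 mm from the axis, 90 mm above the table, at its mid-height. The lever is one plain black bar, 14 mm wide and 30 mm high (75 to 105 mm above the table), reaching 85 mm out from the axis on one side and 15 mm on the other, on a round hub of 28 mm radius, 85 mm above the table. x of this frame points outwards along the lever, z up.
- selector (a joint): Angle of the unmarked selector, rad, growing clockwise from above; 0 at its anticlockwise end stop (lever 15 degrees from the control box's +x towards its +y), other stop 3.665. Rests in sprung notches 0.524 (30 degrees) apart: the stop is a notch, the first click from it 0.524, the seventh 3.665. 4 to 7 N sideways at 62 mm radius takes it out; half-way it snaps on into the next notch.
- start_top (a point): Middle of the top of the round black start button (40 mm across, in a grey round housing) on the control box, 115 mm from the selector's axis. Pressed straight down; the travel is 8 mm, against a spring that takes about 5 N at the bottom; it comes back by itself.
- start (a joint): Travel of the start button, m: 0 released, 0.008 fully pressed.
- tumbler: Bystander, to be left where it is: an empty drinking glass, 68 mm wide, 90 mm high. Origin: centre of its underside.
- scraper: Bystander, to be left where it is: a scraper lying flat, 170 x 26 x 14 mm, long axis x.
- brush: Bystander, to be left where it is: a brush with a wooden handle, lying flat, long axis x.
- offcut: Bystander, to be left where it is: a plaster block, 120 x 70 x 60 mm. Origin: centre of its underside.
- bowl: Bystander, to be left where it is: a rubber mixing bowl, 130 mm wide, 60 mm high. Origin: centre of its underside.
Not all that is in view belongs to the job. What is shaped like the mould but blue, green or red is not meant.

How it is judged:
By the outcome, as a careful person would: the job done as asked, in the order asked, and still so for the second after the job is handed in, with the robot touching nothing.
It also fails if it takes over 72 s, if anything falls off the work surface, if the arm or the gripper's body presses on something with over 40 N, if the wrist force passes 120 N, or if a joint passes its speed limit or range.

### The arm

A 6-joint arm with a two-finger parallel gripper is mounted at the origin on the work surface. World frame = base frame: x ahead of the robot, y to its left, z up, the work surface at z = 0. Lengths are in mm, angles in rad, forces in N, time in s.
With the tool pointing down it reaches from about 375 to 975 mm from the base axis. Payload 3.8 kg.
Tool frame: the origin (TCP) lies midway between the tips of the shut fingers; the grasp point (between the pads) lies 19 mm behind it (ctrl.grasp_offset is the distance from the TCP to the grasp point, in mm); z points along the fingers, y is the direction in which the jaws open and shut (so a half turn about z gives the same grasp; the last joint's range is limited). The gripper opens to 85 mm and grips with 20 to 120 N. Pads are 22 mm wide; open, the fingers measure 114 mm over their backs; the gripper's body (76 mm by 85 mm) begins 54 mm behind the grasp point. The pads swing forward as they close: fully open they stand 13 mm farther back than shut.
Start: joints at [1.141, 0.264, 1.604, -0, 1.274, -0.037], TCP at [258.371, 623.588, 211.18] pointing down, gripper open.
Joint ranges: [-2.63, 2.63], [-0.94, 2.18], [0.31, 2.57], [-1.31, 4.45], [0, 2.66], [-2.55, 2.55]. Speed limits (rad/s): [2.57, 2.57, 3.14, 3.14, 3.14, 3.14].

### API

Orientations are given as [roll, pitch, yaw] about the fixed x, y, z axes, in that order (R = Rz(yaw) Ry(pitch) Rx(roll)).
In Python, from cell import ctrl, eyes, ticket gives the robot as it stands. The module is installed in compiled form; this text tells all that it offers. Calls block until the motion is done:
- ctrl.move_ptp(position, orientation): joint-space move of the TCP to a pose.
- ctrl.movel(position, v=150, rotation=None, threshold=None): straight line of the TCP; rotation=None keeps the orientation; v is the mean speed in mm/s. With threshold (N) it stops when the force on the tool has changed by that much, and returns True; else False.
- ctrl.goto_joints(angles): joint-space move.
- ctrl.command_gripper(opening, strength=None): finger opening in mm; strength is the grip in N (None keeps the last); returns when the fingers have stopped.
- ctrl.wait(seconds).
- ctrl.ik(position, orientation): joint angles nearest the present ones, or None.
- eyes.camera(name): name is "scene" or "top" or "wrist"; returns a dict with "pixels" (420x560x3 uint8, red, green, blue), "fx", "fy", "cx", "cy" (pixels), "R" (3x3) and "t" (3): a world point X has camera coordinates R X + t; the wrist camera has in their place "tool_from_camera" (4x4, takes a point from camera to tool coordinates, whose origin is the TCP and whose axes are the flange's). Camera axes: x right, y down, z forward; pixel columns grow to the right and rows downward; lengths in mm; the calibration is good to about 2 mm. A picture is of the moment at which its call begins: read the wrist's pose just before it. There is no depth.
A pose or a line that the arm cannot do raises ctrl.Unreachable and nothing moves.
- ticket.hand_in(): hands the job in, once; it reports no verdict.
Readings, each from a call of its own:
- ctrl.get_time(): time.
- ctrl.get_qpos(): joint angles.
- ctrl.get_qd(): joint speeds.
- ctrl.get_tau(): joint torques, N m.
- ctrl.get_eef_pos(): TCP position.
- ctrl.get_eef_rot(): TCP orientation.
- ctrl.get_ft_force(): force on the tool from outside, world axes, zero at the start.
- ctrl.get_wrist_torque(): the same for the moment, N m.
- ctrl.get_gripper_width(): finger opening in mm.
Only numpy, scipy, OpenCV 4.12 (cv2) and the standard library are available. Lean on these libraries where they do the work, as an engineer would, in place of code of your own. Each camera call takes 0.05 s, during which the arm holds its last target. There are 200 camera calls.

## Working session

There is one attempt and no reset: what is moved stays moved. The work goes in short steps, each a Python script; the robot and the scene stay as the last script left them, time stands still between calls to the robot, and variables do not carry over. Pictures are saved under pics/ and viewed, about 8 in all and at most 12, crops included, and the job is handed in when it is done.

```bash
mkdir -p pics
cat > h.py <<'E'
import numpy as np,cv2
from cell import ctrl,eyes,ticket
def snap(n,f):
    c=eyes.camera(n); cv2.imwrite('pics/'+f,cv2.cvtColor(c['pixels'],cv2.COLOR_RGB2BGR))
    np.savez('pics/'+f[:-4]+'.npz',**c); return c
def ray(c,u,v,z):
    R=np.array(c['R']);t=np.array(c['t']);d=R.T@np.array([(u-c['cx'])/c['fx'],(v-c['cy'])/c['fy'],1]);o=-R.T@t
    return o+d*(z-o[2])/d[2]
def proj(c,X):
    p=np.array(c['R'])@np.array(X)+np.array(c['t']);return c['fx']*p[0]/p[2]+c['cx'],c['fy']*p[1]/p[2]+c['cy']
E
python3 - <<'E'
from h import *
for n in('top','scene'):
    c=snap(n,n+'1.png'); print(n,c['fx'],-np.array(c['R']).T@c['t'])
a=cv2.imread('pics/top1.png');cv2.imwrite('pics/top1b.png',cv2.resize(a,(800,600),interpolation=cv2.INTER_CUBIC))
print(ctrl.get_time(),ctrl.get_eef_rot())
E
```

```text
top 386.56311133212523 [ 415.21485399   76.4234328  1402.17237477]
scene 506.4093630194303 [1937.84812893  644.0759971  1117.64337304]
0.1 [-3.13950554e+00 -9.66705073e-05  2.74878051e+00]
```

View pics/top1b.png

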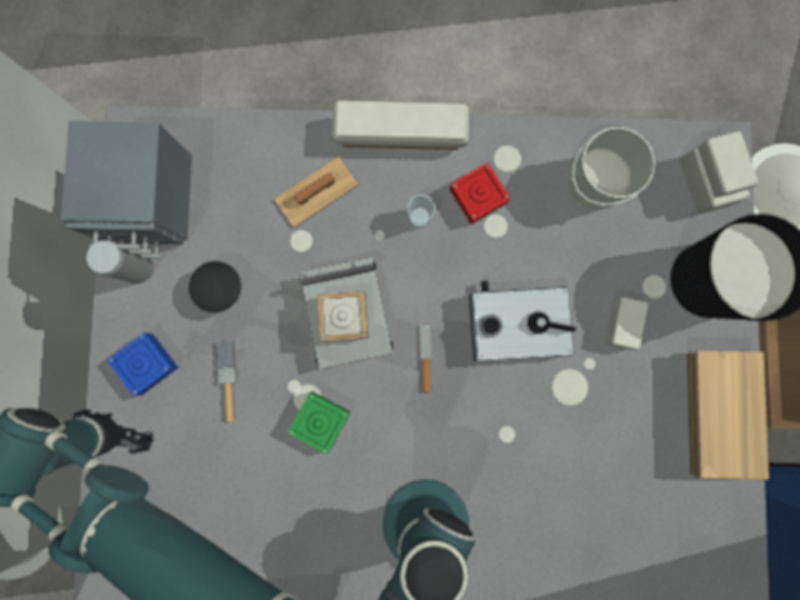

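View pics/scene1.png

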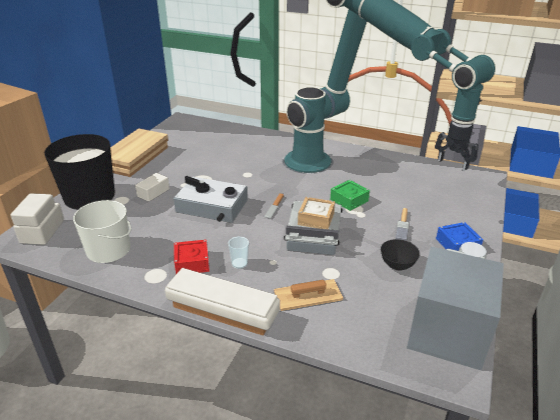

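The top view (800x600) shows these candidates:
- Wooden mould with a white cast at (342,316) on the plate, with the fence above it at (340,268). The red (480,192), green (319,422) and blue (142,363) look-alikes are not meant.
- Control box at (522,325), with the lever hub at (538,322), the lever tip at (575,327) and the button at (490,325).

I'll confirm with one enlarged crop.

Run:
```python
from h import *
a=cv2.imread('pics/top1.png')[170:270,200:415]
b=cv2.resize(a,None,fx=3.7,fy=3.7,interpolation=cv2.INTER_CUBIC)
for i in range(0,215,20): cv2.putText(b,str(200+i),(int(i*3.7),8),0,.35,(0,255,255),1);cv2.line(b,(int(i*3.7),10),(int(i*3.7),16),(0,255,255),1)
for i in range(0,100,20): cv2.putText(b,str(170+i),(0,int(i*3.7)+4),0,.35,(0,255,255),1)
cv2.imwrite('pics/crop.png',b)
```

```text
(no output)
```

View pics/crop.png

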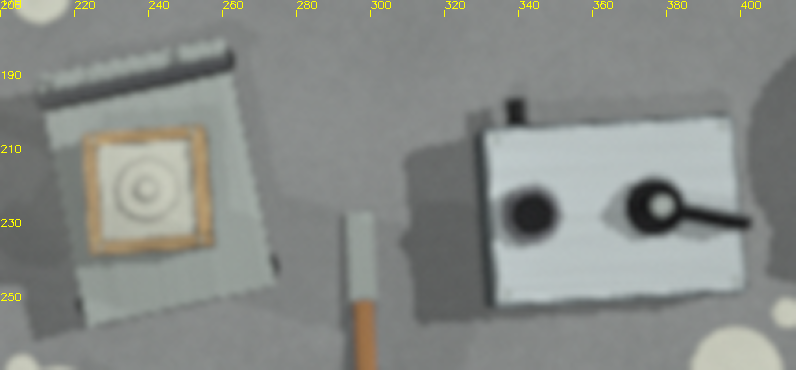

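The crop confirms it: the wooden box with the white cast is on the plate, and the black lever points right on the box, with the button to its left. Next I'll cast the rays.

Run:
```python
from h import *
c=dict(np.load('pics/top1.npz'))
P=lambda u,v,z:ray(c,200+u/3.7-.36,170+v/3.7-.36,z)[:2]
def sh(n,L,z):
    print(n,[np.round(P(*p,z)).tolist() for p in L])
sh('fencefoot',[(42,108),(235,70)],60)
sh('fencetop',[(40,97),(231,60)],90)
sh('plate',[(88,326),(273,285)],60)
sh('mould',[(83,132),(205,126),(214,244),(92,255)],112)
sh('ctrl',[(488,130),(733,118),(745,288),(497,305)],70)
sh('hub',[(655,208)],85);sh('knob',[(662,206)],105);sh('tip',[(750,222)],105);sh('btn',[(530,214)],85)
# automatic: plate/ctrl/button masks
```

```text
fencefoot [[580.0, 315.0], [620.0, 134.0]]
fencetop [[586.0, 311.0], [624.0, 136.0]]
plate [[376.0, 265.0], [418.0, 94.0]]
mould [[552.0, 268.0], [560.0, 158.0], [453.0, 147.0], [441.0, 256.0]]
ctrl [[566.0, -105.0], [582.0, -337.0], [423.0, -347.0], [403.0, -115.0]]
hub [[495.0, -259.0]]
knob [[496.0, -260.0]]
tip [[483.0, -341.0]]
btn [[487.0, -143.0]]
```

Run:
```python
from h import *
ya=.218;n=np.array([np.cos(ya),np.sin(ya)])
m=np.array([501,207.]);s=m-90*n
for y in (ya,ya+np.pi,ya-np.pi):
    q=ctrl.ik([*s,200],[np.pi,0,y]); print(y,None if q is None else np.round(q,2))
qs=[(abs(ctrl.ik([*s,200],[np.pi,0,y])[5]),y) for y in (ya,ya+np.pi) if ctrl.ik([*s,200],[np.pi,0,y]) is not None]
y=min(qs)[1]
ctrl.move_ptp([*s,200],[np.pi,0,y]); print(ctrl.get_time(),ctrl.get_gripper_width())
print(ctrl.movel([*s,71],v=120,threshold=15))
r=ctrl.movel([*(s+105*n),71],v=30,threshold=15)
p=ctrl.get_eef_pos();print(r,p,(p[:2]-s)@n,ctrl.get_ft_force(),ctrl.get_time())
snap('top','top2.png');snap('scene','sc2.png')
```

```text
0.218 [ 0.37 -0.16  2.07 -0.    1.23  1.72]
3.359592653589793 [ 0.37 -0.16  2.07  0.    1.23 -1.42]
-2.923592653589793 [ 0.37 -0.16  2.07  0.    1.23 -1.42]
1.7917 85.57188943355224
False
True [476.28860464 201.11684764  69.70138205] 64.60108216169898 [-0.16600361 -0.38909029 -0.03020882] 5.15
```

Run:
```python
from h import *
ya=.218;n=np.array([np.cos(ya),np.sin(ya)])
p0=ctrl.get_eef_pos()
r=ctrl.movel([*(p0[:2]+25*n),p0[2]],v=15,threshold=25)
p=ctrl.get_eef_pos();print(r,(p-p0)[:2]@n,ctrl.get_ft_force(),ctrl.get_time())
ctrl.wait(.2);print(ctrl.get_ft_force())
p1=p[:2]-60*n
ctrl.movel([*p1,p[2]],v=120)
ctrl.movel([*p1,260],v=200)
a=ctrl.get_eef_pos(),ctrl.get_eef_rot();print(a)
snap('wrist','w3.png');c=snap('top','top3.png')
w=cv2.resize(cv2.imread('pics/w3.png'),(480,360));t=cv2.resize(cv2.imread('pics/top3.png')[170:270,200:280],None,fx=4,fy=4,interpolation=cv2.INTER_CUBIC)
o=np.zeros((400,800,3),np.uint8);o[:360,:480]=w;o[:400,480:]=t
cv2.imwrite('pics/c3.png',o)
```

```text
True -0.4811278685427288 [ 0.56939263 -0.8100653  -0.87273711] 6.1083
[-0.38765427  0.4428519   0.13260983]
(array([416.277671  , 187.35911414, 258.52173967]), array([-3.13854745, -0.03404409, -2.92044956]))
```

View pics/c3.png

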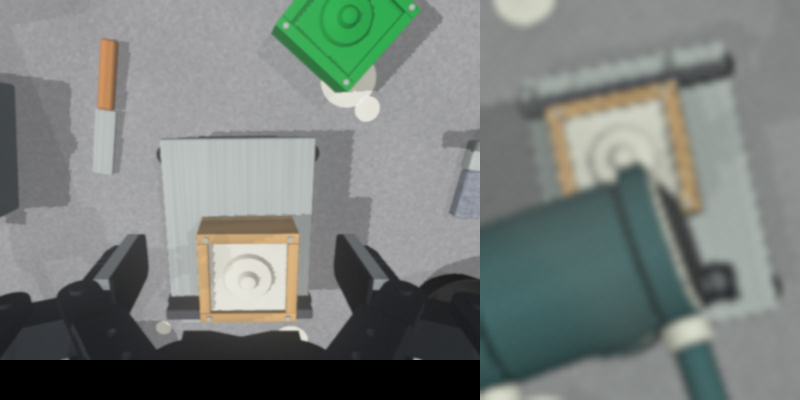

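The wrist and top views show the mould square to the plate and tight to the fence, at (250,220–320) in the wrist view. I'll re-measure it once the arm is clear. Next is the lever, with one look from hover.

```bash
cat >> h.py <<'E'
from scipy.spatial.transform import Rotation as Ro
piv=np.array([495.5,-260.]);B=np.radians(4)
def lev(k): return B+np.radians(15-30*k)
def lp(phi,r=62): return piv+r*np.array([np.cos(phi),np.sin(phi)])
def wcam(c,pos,rot):
    M=np.eye(4);M[:3,:3]=Ro.from_euler('xyz',rot).as_matrix();M[:3,3]=pos
    M=M@np.array(c['tool_from_camera']);c['R']=M[:3,:3].T;c['t']=-M[:3,:3].T@M[:3,3];return c
E
python3 - <<'E'
from h import *
f=lev(4)
ctrl.move_ptp([*lp(f),230],[np.pi,0,f+np.pi]);ctrl.wait(.3)
pos,rot=ctrl.get_eef_pos(),ctrl.get_eef_rot();print(pos,rot,ctrl.get_qpos()[5],ctrl.get_time())
c=wcam(snap('wrist','w4.png'),pos,rot);np.savez('pics/w4.npz',**c)
im=cv2.imread('pics/w4.png')
for X in ([*piv,105],[*lp(f,85),105],[487.5,-144.5,85],[566,-105,70],[582,-337,70],[423,-347,70],[403,-115,70]):
    u,v=proj(c,X);print(np.round([u,v]));cv2.drawMarker(im,(int(u),int(v)),(0,0,255),0,10,1)
cv2.imwrite('pics/w4m.png',im)
snap('top','top4.png')
t=cv2.resize(cv2.imread('pics/top4.png')[170:270,200:280],None,fx=6,fy=6,interpolation=cv2.INTER_CUBIC);cv2.imwrite('pics/t4.png',t)
E
```

```text
[ 484.00864359 -320.24712281  230.16721401] [3.14132887e+00 8.56382287e-05 1.38008162e+00] -0.4367598668514086 10.3417
[281. 115.]
[281. 222.]
[240. -47.]
[ 337. -126.]
[393. 182.]
[222. 224.]
[123. -60.]
```

View pics/w4m.png

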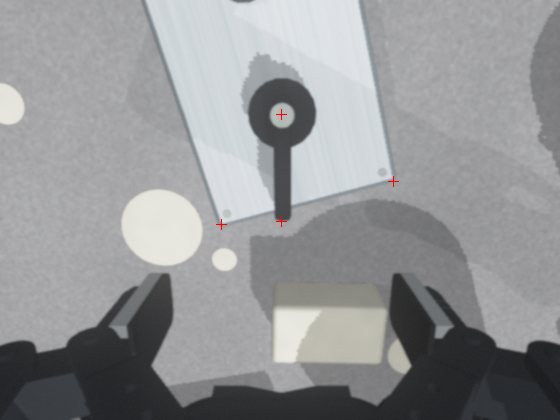

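View pics/t4.png

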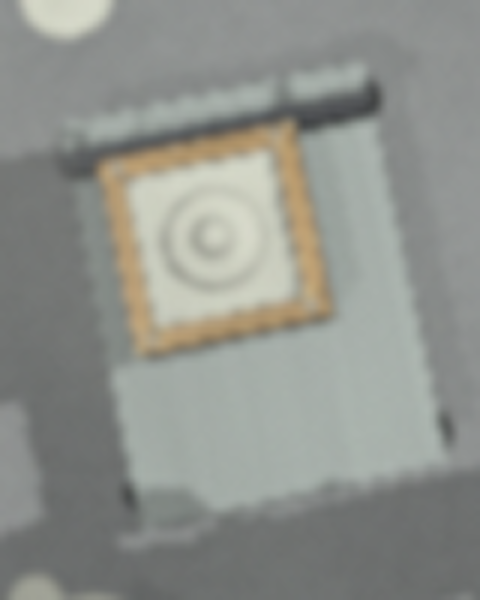

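The wrist overlay matches to about 1 mm: pivot (281,115), lever tip (281,222), box corners. The top view shows the mould against the fence. For certain flushness I'll add a final push at the middle of the near face with shut fingers, and recheck the measurements.

Run:
```python
from h import *
c=dict(np.load('pics/top4.npz'))
P=lambda u,v,z:ray(c,200+u/6-.42,170+v/6-.42,z)[:2]
near=[P(140,356,112),P(332,319,112)];ft=[P(72,148,90),P(375,90,90)];boss=P(213,237,121)
ang=lambda L:np.degrees(np.arctan2(*(L[1]-L[0])*np.array([1,-1])))
ya=.218;n=np.array([np.cos(ya),np.sin(ya)])
print(ang(near),ang(ft),boss,(np.mean(ft,0)-np.mean(near,0))@n)
s=boss-95*n;y=ya+np.pi
ctrl.movel([*ctrl.get_eef_pos()[:2],250],v=250)
ctrl.move_ptp([*s,200],[np.pi,0,y]);ctrl.command_gripper(0,40)
print(ctrl.movel([*s,82],v=150,threshold=15))
r=ctrl.movel([*(s+50*n),82],v=25,threshold=22)
p=ctrl.get_eef_pos();print(r,(p[:2]-s)@n,ctrl.get_time())
r=ctrl.movel([*(p[:2]+15*n),82],v=10,threshold=25)
p=ctrl.get_eef_pos();print(r,(p[:2]-s)@n,ctrl.get_time())
p1=p[:2]-40*n
ctrl.movel([*p1,82],v=120);ctrl.movel([*p1,230],v=250);print(ctrl.get_time())
f=lev(4)
ctrl.move_ptp([*lp(f),200],[np.pi,0,f+np.pi]);ctrl.command_gripper(50)
snap('top','top5.png');print(ctrl.get_time(),ctrl.get_eef_pos(),ctrl.get_gripper_width())
```

```text
12.057506028719628 12.167691284087567 [539.59750641 222.83176459] 125.46933627193535
False
True 28.68864717655227 15.65
True 28.131009012073292 16.6083
17.8333
20.3083 [ 483.70581255 -320.84856204  200.02977847] 49.890939090850544
```

The near edge and fence are parallel (12.06° against 12.17°). Distance from the near edge to the fence's outer edge is 125 mm, which fits 110 + 14. Both pushes hit hard stops at the same place, so the mould is flush. Next is the lever.

Run:
```python
from h import *
f=lev(4);rot=lambda f:[np.pi,0,f+np.pi]
print(ctrl.movel([*lp(f),81],v=120,threshold=12))
ctrl.command_gripper(21,20);print(ctrl.get_gripper_width(),ctrl.get_eef_pos())
t=lambda F,f:F[:2]@np.array([-np.sin(f),np.cos(f)])
for k in np.arange(3.67,-0.35,-.333):
    g=lev(k); r=ctrl.movel([*lp(g),81],v=40,rotation=rot(g),threshold=22)
    F=ctrl.get_ft_force();print(round(k,2),r,np.round(F,1),round(t(F,g),1),round(ctrl.get_time(),2))
    if r: break
p=ctrl.get_eef_pos();d=p[:2]-piv;print(p,'lever k',(15-np.degrees(np.arctan2(d[1],d[0])-B))/30)
snap('top','top6.png');snap('scene','sc6.png')
```

```text
False
21.009770714812454 [ 483.85653326 -320.96683509   81.3661055 ]
3.67 False [-2.6  0.7  1.4] -2.6 22.26
3.34 False [ 1.9  0.4 -0.6] 1.9 22.68
3.0 False [-0.1  0.6 -0.6] 0.1 23.09
2.67 False [-3.  -1.7  0.9] -3.4 23.51
2.34 False [ 2.1  2.2 -0.3] 3.0 23.93
2.0 False [-0.1 -0.3 -0.1] -0.3 24.34
1.67 False [-2.4 -1.4  0.9] -2.4 24.76
1.34 False [1.2 2.5 0.8] 2.8 25.18
1.01 False [0.1 0.3 0.2] 0.3 25.59
0.67 False [-1.3 -2.1  0.9] -2.2 26.01
0.34 False [-0.1  3.1  0.3] 3.1 26.43
0.01 False [ 0.7 -1.1 -0.1] -1.3 26.84
-0.33 True [ 1.  -4.6 -1. ] -4.5 27.14
[ 552.49125621 -237.86372818   81.66050041] lever k -0.07423093827784287
```

The force trace shows four notch crossings and then the hard stop at k≈0. Now four clicks back clockwise.

Run:
```python
from h import *
rot=lambda f:[np.pi,0,f+np.pi]
t=lambda F,f:F[:2]@np.array([-np.sin(f),np.cos(f)])
ctrl.wait(.3)
for k in np.linspace(0,4,13):
    g=lev(k); r=ctrl.movel([*lp(g),81],v=40,rotation=rot(g))
    print(round(k,2),round(t(ctrl.get_ft_force(),g),1))
ctrl.wait(.3);print(np.round(ctrl.get_ft_force(),1))
ctrl.command_gripper(50);ctrl.wait(.2)
ctrl.movel([*lp(g),220],v=200);ctrl.wait(.2);print(ctrl.get_time())
pos,r_=ctrl.get_eef_pos(),ctrl.get_eef_rot()
c=wcam(snap('wrist','w7.png'),pos,r_)
im=cv2.imread('pics/w7.png')
for X in ([*piv,105],[*lp(g,85),105]):
    u,v=proj(c,X);cv2.drawMarker(im,(int(u),int(v)),(0,0,255),0,10,1)
cv2.imwrite('pics/w7m.png',im)
```

```text
0.0 -0.3
0.33 2.9
0.67 -2.4
1.0 -0.0
1.33 2.6
1.67 -2.6
2.0 -0.5
2.33 1.5
2.67 -3.3
3.0 0.4
3.33 2.0
3.67 -3.6
4.0 0.3
[0.2 0.4 1.1]
34.7833
```

View pics/w7m.png

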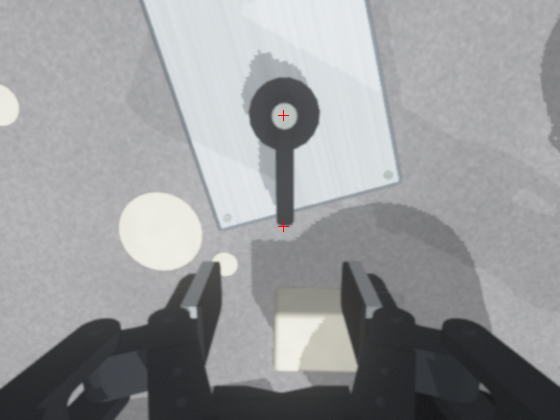

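The lever lies along the fourth-notch markers, from (284,116) to (284,225). Four crossings clockwise were also felt. Now the button: shut fingers, press straight down.

Run:
```python
from h import *
b=[487.7,-145.]
ctrl.move_ptp([*b,180],[np.pi,0,B+np.pi]);ctrl.command_gripper(0,40);ctrl.wait(.2)
print(ctrl.movel([*b,125],v=120,threshold=8))
r=ctrl.movel([*b,70],v=20,threshold=2.5);z1=ctrl.get_eef_pos()[2]
print('touch',r,z1,ctrl.get_ft_force())
if r:
    r=ctrl.movel([*b,z1-20],v=15,threshold=15);print('bottom',r,ctrl.get_eef_pos(),ctrl.get_ft_force())
    ctrl.wait(.2);print(ctrl.get_ft_force())
ctrl.movel([*b,220],v=150)
ctrl.goto_joints([1.141,0.264,1.604,0,1.274,-0.037]);print(ctrl.get_time())
snap('top','top8.png');snap('scene','sc8.png')
t=np.hstack([cv2.resize(cv2.imread('pics/top8.png')[130:300,140:440],(800,453),interpolation=cv2.INTER_CUBIC)])
cv2.imwrite('pics/t8.png',t)
```

```text
False
touch True 70.94259801885319 [1.14764694 0.50777367 2.54797648]
bottom True [ 487.73782464 -145.00108657   65.94206364] [-0.87805278  0.77614226  5.95423573]
[-1.37153829  0.86048229  5.828044  ]
44.85
```

View pics/t8.png

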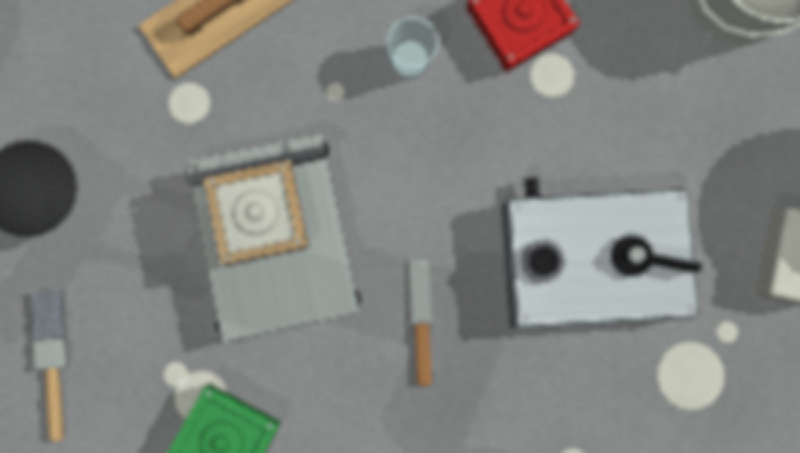

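Run:
```python
from h import *
c=dict(np.load('pics/sc8.npz'));t=dict(np.load('pics/top8.npz'))
for z in (70,78,86,94): print(z,np.round(proj(c,[487.7,-145,z]),1),np.round(proj(c,[*piv,z]),1))
def dark(cc,box):
    u0,u1,v0,v1=map(int,box);g=cc['pixels'][v0:v1,u0:u1].max(2)
    n,l,s,ct=cv2.connectedComponentsWithStats((g<75).astype(np.uint8))
    return [(np.round(ct[i]+[u0,v0],1).tolist(),s[i].tolist()) for i in range(1,n) if s[i][4]>15]
for z in (75,85): 
  u,v=proj(t,[487.7,-145,z]);print('topproj',u,v)
print('scene',dark(c,(215,250,178,205)));print('top',dark(t,(u-14,u+14,v-14,v+14)))
im=c['pixels'][165:225,165:255,::-1];cv2.imwrite('pics/z8.png',cv2.resize(im,(800,533),interpolation=cv2.INTER_CUBIC))
print(ctrl.get_gripper_width())
```

```text
70 [230.4 194.6] [203.1 189.5]
78 [230.3 192.9] [202.9 187.8]
86 [230.2 191.1] [202.8 186. ]
94 [230.1 189.3] [202.6 184.3]
topproj 343.07802417926194 227.5057975974491
topproj 343.5654454564277 227.35552370960252
scene [([229.5, 190.5], [10, 9, 10, 8, 63])]
top [([329.9, 227.6], [0, 0, 3, 28, 44]), ([343.2, 227.5], [9, 9, 12, 11, 99])]
0.053005384912944285
```

View pics/z8.png

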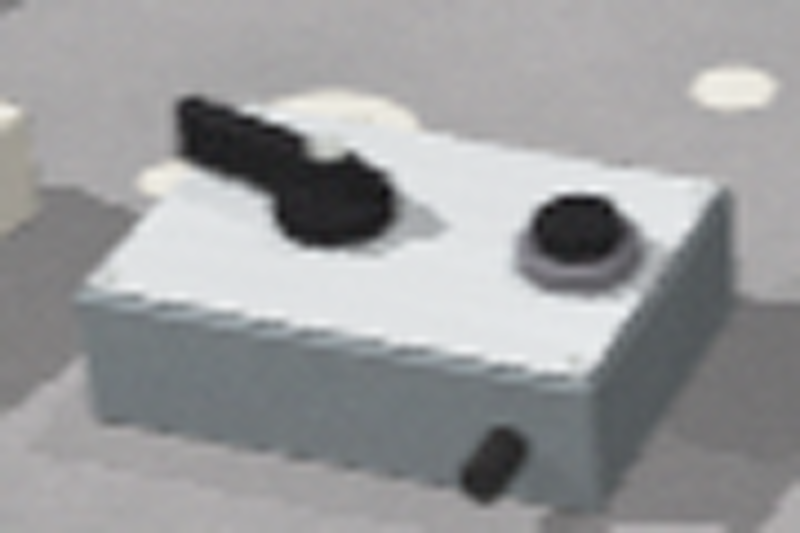

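The pressed height (66 mm TCP) doesn't fit the button top seen at about 85 mm, so I can't take that press as proven. I'll repeat it with the gripper width, force against depth, and a picture at the bottom.

Run:
```python
from h import *
b=[487.7,-145.]
ctrl.move_ptp([*b,140],[np.pi,0,B+np.pi]);ctrl.wait(.15)
print(ctrl.get_gripper_width(),ctrl.get_eef_pos(),ctrl.get_ft_force(),ctrl.get_time())
snap('scene','sc9a.png')
ctrl.movel([*b,92],v=100,threshold=10)
L=[]
for z in np.arange(90,60,-2.):
    r=ctrl.movel([*b,z],v=20,threshold=15);L.append((z,round(ctrl.get_eef_pos()[2],1),round(ctrl.get_ft_force()[2],1),r))
    if r: break
print(L)
snap('scene','sc9.png');print(ctrl.get_time(),ctrl.get_eef_pos())
g=lambda f:cv2.resize(cv2.imread('pics/'+f)[130:220,190:270],None,fx=5,fy=5,interpolation=cv2.INTER_CUBIC)
cv2.imwrite('pics/z9.png',np.hstack([g('sc9a.png'),g('sc9.png')]))
```

```text
0.1702436806485991 [ 487.97679209 -144.55422017  140.06486894] [0.54759197 0.92536157 0.28413274] 47.9333
[(np.float64(90.0), np.float64(90.6), np.float64(-0.7), False), (np.float64(88.0), np.float64(88.0), np.float64(0.5), False), (np.float64(86.0), np.float64(85.8), np.float64(-0.6), False), (np.float64(84.0), np.float64(83.8), np.float64(-1.1), False), (np.float64(82.0), np.float64(81.8), np.float64(-0.0), False), (np.float64(80.0), np.float64(79.8), np.float64(-0.7), False), (np.float64(78.0), np.float64(77.8), np.float64(0.3), False), (np.float64(76.0), np.float64(75.8), np.float64(-0.1), False), (np.float64(74.0), np.float64(74.0), np.float64(0.7), False), (np.float64(72.0), np.float64(72.2), np.float64(2.6), False), (np.float64(70.0), np.float64(70.2), np.float64(2.7), False), (np.float64(68.0), np.float64(68.1), np.float64(3.8), False), (np.float64(66.0), np.float64(66.1), np.float64(4.2), False), (np.float64(64.0), np.float64(65.8), np.float64(15.4), False), (np.float64(62.0), np.float64(65.5), np.float64(26.6), False)]
52.4167 [ 488.15969754 -145.1597578    65.53816596]
```

View pics/z9.png

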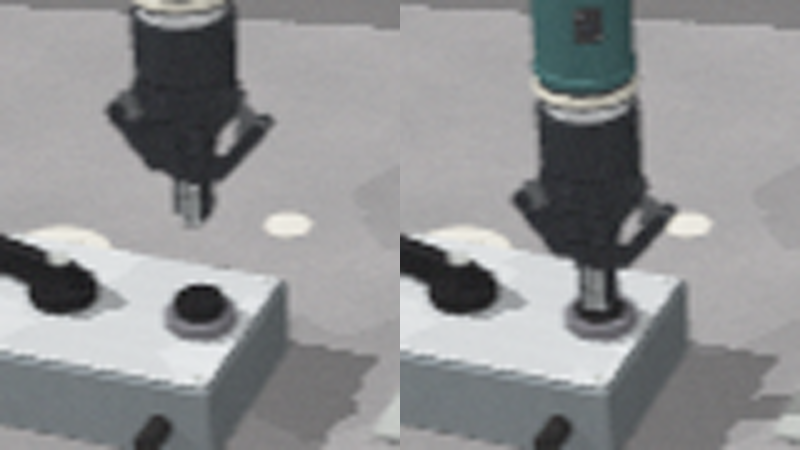

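Spring force runs from about 74 mm down to a hard stop at 66 mm, so 8 mm of travel, and the picture shows the button down in its housing. The first press reached the same depth. I'll release, retreat and check.

Run:
```python
from h import *
b=[487.7,-145.]
ctrl.movel([*b,220],v=150)
ctrl.goto_joints([1.141,0.264,1.604,0,1.274,-0.037]);ctrl.wait(.3)
c=snap('scene','sc10.png');t=snap('top','top10.png')
o=np.load('pics/top8.npz')['pixels'].astype(int);s=np.load('pics/sc8.npz')['pixels'].astype(int)
o1=np.load('pics/top1.npz')['pixels'].astype(int)
print('diff vs after press1: top',(abs(t['pixels']-o).max(2)>60).sum(),'scene',(abs(c['pixels']-s).max(2)>60).sum())
d=(abs(t['pixels']-o1).max(2)>60).astype(np.uint8)
n,l,st,ct=cv2.connectedComponentsWithStats(d);print('changed since start',[x.tolist() for x in st[1:] if x[4]>4])
print(ctrl.get_time());ticket.hand_in()
```

```text
diff vs after press1: top 0 scene 1
changed since start [[217, 191, 32, 8, 67], [234, 205, 12, 3, 29], [229, 206, 3, 2, 5], [224, 209, 2, 4, 5], [234, 221, 18, 6, 57], [228, 226, 4, 3, 10], [60, 287, 3, 2, 6], [81, 294, 14, 6, 43], [91, 303, 16, 14, 98]]
56.8417
the job is handed in; nothing more can be done
```

The job is done and handed in at 56.8 s of the 72 s allowed; the hand-in reported no verdict.

- **Mould:** I slid it about 41 mm along the plate until it met the fence. I then pushed again at the middle of its near face with the fingers shut, and it stopped hard in the same place. In the top view its near edge and the fence are parallel to about 0.1°. My first rough reading of the fence foot gave a mould-to-fence distance about 4 mm longer than expected. The other readings all agreed with a flush fit.
- **Selector:** I turned it anticlockwise to a hard stop, then four felt notches clockwise. Afterwards the lever lay on the predicted fourth-notch line in the wrist camera. It had also started in that notch.
- **Start button:** I pressed it after the selector was set. The height it reached didn't match my estimate of the button's height, so I pressed it a second time and logged the force. That showed about 8 mm of travel, spring force of about 4 N and a hard bottom at the same depth as the first press. Both presses were therefore full, which means the button was pressed twice. It came back up each time.
- **Bystanders:** Comparing the top view with the start, only the mould and the arm had changed. At hand-in the robot was clear of everything.

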